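# Turn a cover plate over against the inspection stage

## Robot

A 6-joint arm with a two-finger parallel gripper is mounted at the origin on the work surface. World frame = base frame: x ahead of the robot, y to its left, z up, the work surface at z = 0. Lengths are in mm, angles in rad, forces in N, time in s.
With the tool pointing down it reaches from about 275 to 850 mm from the base axis. Payload 19 kg.
Tool frame: the origin (TCP) lies on the centre line of the jaws, within the pads' length; the fingertips stand 14 mm ahead of it and the grasp point (between the pads) lies 5 mm behind it; z points along the fingers, y is the line along which they close (so a half turn about z gives the same grasp; the last joint's range is limited). The gripper opens to 85 mm and grips with 20 to 120 N. Pads are 22 mm wide; open, the fingers measure 114 mm over their backs; the gripper's body (76 mm by 85 mm) begins 54 mm behind the grasp point. The pads swing forward as they close: fully open they stand 13 mm farther back than shut.
Start: joints at [0.968, 0.15, 1.437, -0, 1.554, -0.134], TCP at [259.794, 512.932, 245.267] pointing down, gripper open.
Joint ranges: [-2.8, 2.8], [-0.68, 2.1], [0.12, 2.68], [-1.39, 4.53], [0.16, 2.79], [-2.81, 2.81]. Speed limits (rad/s): [1.89, 1.89, 2.22, 3.01, 3.01, 3.01].

## Interface

Orientations are given as a unit quaternion [x, y, z, w].
In Python, from plant import * gives the robot as it stands.
- The arm moves only by the tool apply_moves, never from a script. Its argument "series" is a list of rows, each an object of numbers: "dx", "dy", "dz": the shift along the tool's x, y, z in units of 40 mm (1.0 is 40 mm); "roll": the turn about the tool's z in units of 8 degrees (1.0 is 8 degrees). In form: [{"dx": .., "dy": .., "dz": .., "roll": ..}, ...]. A call has 1 to 20 rows; each row shifts and turns the commanded pose from where the row before left it, along the tool's axes as they then stand; what a row does not reach is not made up. A row lasts 1/8 s, in which the tool goes at most 62.5 mm and 10.7 degrees, less where a joint would pass 70% of its speed; a pose out of reach is approached as far as the arm can. A call is refused whole if a number of a shift passes 1 or a number of a turn 1, either way. A call with a gripper value outside its range is refused whole. "jaw" is the opening, from -1 (shut) to 1 (fully open), so that 0 is half open, set as the call begins (left out, the last holds). The fingers move at their own pace and stop on an object; "force" is the grip in N (left out, the last holds). Time passes only in rows, so rows that do not move let the fingers close. It gives the time, the measured TCP pose, the force, the opening and the grip force at its end, in the units of the state.
- get_state(): the state, without advancing time (a new reading comes with each control period).
- read_camera(name): name is "side" or "top" or "wrist"; returns a dict with "img" (480x640x3 uint8, red, green, blue), "depth" (480x640 float32, mm along the optical axis (not along the pixel's ray), 0 where there is no reading), "fx", "fy", "cx", "cy" (pixels), "extrinsics" (4x4, takes a point from camera to world coordinates). Camera axes: x right, y down, z forward; pixel columns grow to the right and rows downward; lengths in mm; the calibration is good to about 2 mm. A picture is of the moment at which its call begins.
- hand_in(): hands the job in; it is judged then, once.
The state is a dict: "clock": time; "joints": joint angles; "joint_vel": joint speeds; "joint_efforts": joint torques, N m; "tool_pos": TCP position; "orientation": TCP orientation; "wrist_force": force on the tool from outside, world axes, zero at the start; "moment": the same for the moment, N m; "width": opening from 0.0 (shut) to 1.0 (fully open); "grasp_force": force on a finger pad.
Only numpy, scipy, OpenCV 4.12 (cv2) and the standard library are available. Lean on these libraries where they do the work, as an engineer would, in place of code of your own. Each camera call takes 0.05 s, during which the arm holds its last target. There are 200 camera calls.

## Task

Turn over the blue cover plate that lies loose on the bench without picking it up: with the fingertips, push it along the bench against the upright front edge of the low black-topped inspection stage (the edge opposite its metal strip), tip it up on that edge and push it on over, so that it flips onto the stage. Then push it on until the whole plate lies flat on the stage with its bare metal side up, and leave the loupe, the gauge and the jar where they stand.

Things in the scene. Friction and masses are not known exactly. Their poses are not given: they have to be found in the camera images.
- plate: Machined aluminium cover plate, about 0.2 kg, 16 mm thick: a flange 90 x 100 x 6 mm (x, y, z) with a locating spigot 62 x 72 x 10 mm centred on its inside. Origin at its middle: the flange fills z = 0 to +6 mm, the spigot z = -10 to 0 mm. z points out of the blue painted outside; the inside is bare metal. It starts blue side up, standing on the spigot, 10 to 70 mm in front of the stage.
- plate_near_edge (a point): Middle of the lower edge of the plate's flange on the side away from the stage, at the plate's own (-45, 0, 0) mm. At the start it is 10 mm above the bench; the flange overhangs the spigot by 14 mm all round. The plate's opposite (+x) edge, 100 mm long, faces the stage's front edge to within about 20 degrees.
- stage: Inspection stage fixed to the bench: aluminium slab with black rubber top, 180 x 220 mm (x, y), top 20 mm above the bench. Origin at the centre of its underside; x points from front edge to rear. The upright front face, 220 mm long, 20 mm high, lies at x = -90 mm. Along the rear edge an aluminium locating strip (x = 80 to 90 mm, 200 mm long) stands 12 mm above the rubber.
- corner0 (a point): Corner of the plate at its own (+45, +50) mm, half-way through the flange (z = +3 mm).
- corner1 (a point): Corner of the plate at its own (+45, -50) mm, half-way through the flange (z = +3 mm).
- corner2 (a point): Corner of the plate at its own (-45, +50) mm, half-way through the flange (z = +3 mm).
- corner3 (a point): Corner of the plate at its own (-45, -50) mm, half-way through the flange (z = +3 mm).
- loupe: Bystander: black eye loupe standing on the bench, 38 mm across, 42 mm tall. Origin at the centre of its underside.
- gauge: Bystander: steel plug gauge with a green band standing on the bench, 26 mm across, 50 mm tall. Origin at the centre of its underside.
- jar: Bystander: amber glass jar with an aluminium lid standing on the bench, 54 mm across, 45 mm tall. Origin at the centre of its underside.
Not all that is in view belongs to the job. What is shaped like the plate but green, orange or turquoise is not meant.

How it is judged:
By the outcome, as a careful person would: the job done as asked, in the order asked, and still so for the second after the job is handed in, with the robot touching nothing.
It also fails if it takes over 53 s, if anything falls off the work surface, if the arm or the gripper's body presses on something with over 40 N, if the wrist force passes 120 N, or if a joint passes its speed limit or range.

## Working session

There is one attempt and no reset: what is moved stays moved. The work goes in short steps, Python scripts to look and compute and a tool call to move; the robot and the scene stay as the last step left them, time stands still between calls to the robot, and variables do not carry over. Pictures are saved under pics/ and viewed, at most 10 in all, crops included, and the job is handed in when it is done.

Besides the shell and the picture viewer there is one more tool, called after "Call:" by a JSON object that holds its "method" and its "body", one argument or row to a line. apply_moves: Moves the arm, as the interface text tells. Its arguments: {"type":"object","properties":{"series":{"type":"array"},"jaw":{"type":"number"},"force":{"type":"number"}},"required":["series"]}

```bash
mkdir -p pics; cat > h.py <<'E'
from plant import *
import numpy as np, cv2
def snap(n,f=None):
    c=read_camera(n); np.savez('/tmp/'+n+'.npz',**{k:np.array(v) for k,v in c.items()})
    if f: cv2.imwrite('pics/'+f,c['img'][:,:,::-1])
    return c
def load(n): return np.load('/tmp/'+n+'.npz')
def cloud(c):
    v,u=np.mgrid[:480,:640]; d=c['depth']
    p=np.stack([(u-c['cx'])*d/c['fx'],(v-c['cy'])*d/c['fy'],d],-1)
    T=c['extrinsics']; w=p@T[:3,:3].T+T[:3,3]; w[d==0]=np.nan; return w
E
python3 - <<'E'
from h import *
a=snap('top','t0.png'); b=snap('side','s0.png')
print(a['extrinsics'],b['extrinsics'],get_state())
E
```

```text
[[-1.95142918e-02 -9.85121763e-01  1.70746314e-01  4.45665189e+02]
 [-9.99808417e-01  1.94878438e-02 -1.83110343e-03  1.64376306e+01]
 [-1.52361767e-03 -1.70749335e-01 -9.85313322e-01  9.43256155e+02]
 [ 0.00000000e+00  0.00000000e+00  0.00000000e+00  1.00000000e+00]] [[-7.08155159e-01 -5.44706379e-01  4.49234049e-01  2.41303743e+02]
 [-7.06040614e-01  5.50626990e-01 -4.45327485e-01  3.92866345e+02]
 [-4.78767012e-03 -6.32538440e-01 -7.74514170e-01  7.10813494e+02]
 [ 0.00000000e+00  0.00000000e+00  0.00000000e+00  1.00000000e+00]] {'clock': 0.1, 'joints': array([ 9.67988072e-01,  1.50936038e-01,  1.43793049e+00, -6.17789452e-06,
        1.55379862e+00, -1.34018280e-01]), 'joint_vel': array([ 0.00136336, -0.00111829, -0.00324887, -0.0003863 ,  0.00279143,
        0.00057383]), 'joint_efforts': array([ 3.49310205e-03, -7.14379406e+01, -5.71793783e+01, -1.45171753e-04,
        7.23663048e-03, -6.47345746e-05]), 'tool_pos': array([259.70556119, 512.78877094, 244.75395734]), 'orientation': array([ 2.32254473e-01,  9.72654909e-01, -5.01377114e-04, -1.90240427e-04]), 'wrist_force': array([ 0.32028083, -1.08377579, -0.04707678]), 'moment': array([ 0.01677014,  0.000845  , -0.04594262]), 'grasp_force': 0.0, 'width': 1.0008265921120756}
```

View pics/t0.png

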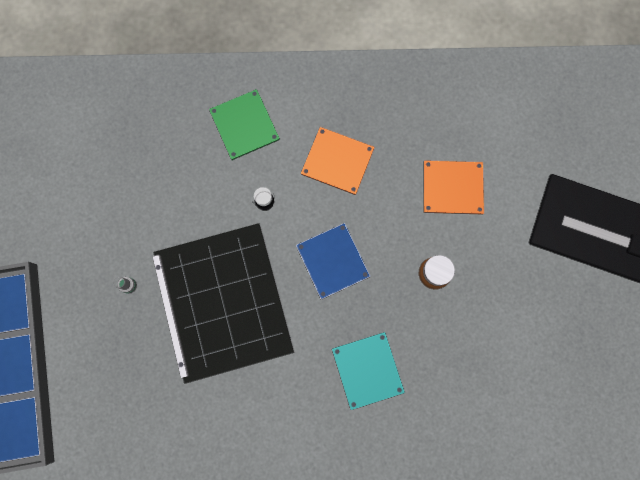

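View pics/s0.png

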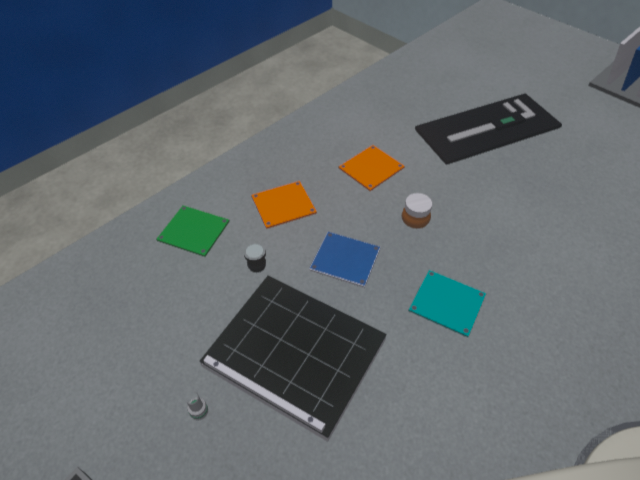

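The top view shows the loose blue plate at (333,260), its right-hand stage edge (front) from (261,225) to (293,352), with the metal strip on the left at (170,316). The jar is at (437,272), the loupe at (263,197) and the gauge at (126,284). Other blue candidates are the tray plates at (15,300), (15,365) and (15,430), which sit in a tray. The plate at (333,260) is the only loose blue one. Next I measure and confirm with a crop.

```bash
python3 - <<'E'
from h import *
c=load('top'); w=cloud(c); img=c['img'].astype(int)
cv2.imwrite('pics/c0.png',cv2.resize(c['img'][210:400,140:470,::-1],None,fx=2.4,fy=2.4,interpolation=cv2.INTER_CUBIC))
def rect(m,name):
    m=m.astype(np.uint8); n,l,st,_=cv2.connectedComponentsWithStats(m); i=1+st[1:,4].argmax(); q=l==i
    p=w[q]; p=p[~np.isnan(p[:,0])]; r=cv2.minAreaRect(p[:,:2].astype(np.float32))
    print(name,r,'z',np.median(p[:,2]),'\n',cv2.boxPoints(r).round(1).tolist())
u=np.arange(640)[None,:]
R,G,B=img[...,0],img[...,1],img[...,2]
rect((B>R+50)&(B>G+30)&(u>200),'plate')
v=np.arange(480)[:,None]
rect((w[...,2]>12)&(w[...,2]<50)&(u>145)&(u<300)&(v>215)&(v<395),'stage')
for n,(x0,x1,y0,y1) in dict(loupe=(245,285,180,215),gauge=(112,142,270,298),jar=(412,465,250,295)).items():
    s=w[y0:y1,x0:x1].reshape(-1,3); s=s[s[:,2]>35]; print(n,cv2.minEnclosingCircle(s[:,:2].astype(np.float32)),s[:,2].max())
    
for n in [(333,260),(303,248),(300,245)]: print(w[n[1],n[0]])
E
```

```text
plate ((591.2008666992188, -9.603713989257812), (97.85819244384766, 88.2237319946289), 23.73530387878418) z 16.286544567156625 
 [[528.7000122070312, 11.100000381469727], [564.2000122070312, -69.69999694824219], [653.7000122070312, -30.299999237060547], [618.2000122070312, 50.5]]
stage ((527.1383056640625, 171.74160766601562), (220.78732299804688, 180.96510314941406), 14.541053771972656) z 20.07164994291088 
 [[397.6000061035156, 231.60000610351562], [443.0, 56.400001525878906], [656.7000122070312, 111.9000015258789], [611.2999877929688, 287.0]]
loupe ((693.5673217773438, 103.27861022949219), 17.551082611083984) 46.98095457828049
gauge ((557.1443481445312, 329.11761474609375), 9.335800170898438) 51.8441272998391
jar ((567.6165161132812, -177.65089416503906), 24.299179077148438) 50.40599795602111
[591.7466121  -10.24369015  13.75256225]
[612.49907548  38.89005141  15.62374009]
[617.51794742  43.7561207   16.27090015]
```

View pics/c0.png

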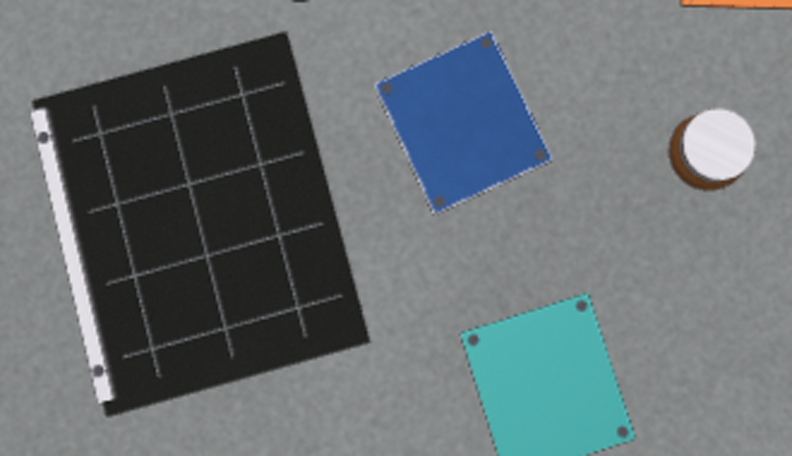

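The crop confirms it: a blue plate with the four screw marks, loose in front of the stage's strip-free edge. The measured sizes agree (98x88 mm at z 16, stage 221x181 mm at z 20). In the stage frame the plate centre is at (-192, -16), turned 9 degrees. I'll align the tool with the stage (roll +48.6 degrees), then go behind the plate.

Call:
{"method": "apply_moves", "body": {
  "series": [
    {"roll":1},
    {"roll":1},
    {"roll":1},
    {"roll":1},
    {"roll":1},
    {"roll":1},
    {"roll":0.08},
    {}
  ],
  "jaw": 0.1
}}

```text
schema error: expected keys dx, dy, dz, roll
```

Call:
{"method": "apply_moves", "body": {
  "series": [
    {"dx":-0.9,"dy":0.25},
    {"dx":-0.9,"dy":0.25},
    {"dx":-0.9,"dy":0.25},
    {"dx":-0.9,"dy":0.25},
    {"dx":-0.9,"dy":0.25},
    {"dx":-0.9,"dy":0.25},
    {"dx":-0.9,"dy":0.25},
    {"dx":-0.9,"dy":0.25},
    {"dx":-0.9,"dy":0.25},
    {"dx":-0.9,"dy":0.25},
    {"dx":-0.9,"dy":0.25},
    {"dx":-0.9,"dy":0.25},
    {"dx":-0.9,"dy":0.25},
    {"dx":-0.9,"dy":0.25},
    {"dx":-0.9,"dy":0.25},
    {"dx":-0.9,"dy":0.25},
    {"dx":-0.9,"dy":0.25},
    {"dx":-0.9,"dy":0.25},
    {"dx":-0.6,"dy":0.28},
    {}
  ]
}}

```text
schema error: expected keys dx, dy, dz, roll
```

```bash
cat >> h.py <<'E'
from scipy.spatial.transform import Rotation as Ro
O=np.array([527.1,171.7]); XS=np.array([-.251,.968]); YS=np.array([-.968,-.251])
def S(p): p=np.asarray(p); d=p[...,:2]-O; return np.stack([d@XS,d@YS,p[...,2]],-1)
def st():
    s=get_state(); M=Ro.from_quat(s['orientation']).as_matrix()
    f=s['wrist_force']; print(round(s['clock'],2),'stage xyz',S(s['tool_pos']).round(1),'head',np.degrees(np.arctan2(M[1,0],M[0,0])).round(2),'w',round(s['width'],2),'F',(f[:2]@XS).round(1),(f[:2]@YS).round(1),f[2].round(1),'j',s['joints'].round(2))
E
python3 -c "
from h import *
st(); snap('wrist','w0.png')"
```

```text
0.1 stage xyz [397.3 173.2 244.8] head 153.14 w 1.0 F -1.1 -0.0 -0.0 j [ 0.97  0.15  1.44 -0.    1.55 -0.13]
```

Call:
{"method": "apply_moves", "body": {
  "series": [
    {"dx":0,"dy":0,"dz":0,"roll":1},
    {"dx":0,"dy":0,"dz":0,"roll":1},
    {"dx":0,"dy":0,"dz":0,"roll":1},
    {"dx":0,"dy":0,"dz":0,"roll":1},
    {"dx":0,"dy":0,"dz":0,"roll":1},
    {"dx":0,"dy":0,"dz":0,"roll":1},
    {"dx":0,"dy":0,"dz":0,"roll":0.08},
    {"dx":0,"dy":0,"dz":0,"roll":0}
  ],
  "jaw": 0.1
}}

```text
clock: 1.15
tool_pos: [259.8, 512.9, 245.1]
orientation: [0.611, 0.792, -0.0, 0.0]
wrist_force: [0.5, -0.3, -1.3]
width: 0.549
grasp_force: 0.0
```

Call:
{"method": "apply_moves", "body": {
  "series": [
    {"dx":-0.9,"dy":0.25,"dz":0,"roll":0},
    {"dx":-0.9,"dy":0.25,"dz":0,"roll":0},
    {"dx":-0.9,"dy":0.25,"dz":0,"roll":0},
    {"dx":-0.9,"dy":0.25,"dz":0,"roll":0},
    {"dx":-0.9,"dy":0.25,"dz":0,"roll":0},
    {"dx":-0.9,"dy":0.25,"dz":0,"roll":0},
    {"dx":-0.9,"dy":0.25,"dz":0,"roll":0},
    {"dx":-0.9,"dy":0.25,"dz":0,"roll":0},
    {"dx":-0.9,"dy":0.25,"dz":0,"roll":0},
    {"dx":-0.9,"dy":0.25,"dz":0,"roll":0},
    {"dx":-0.9,"dy":0.25,"dz":0,"roll":0},
    {"dx":-0.9,"dy":0.25,"dz":0,"roll":0},
    {"dx":-0.9,"dy":0.25,"dz":0,"roll":0},
    {"dx":-0.9,"dy":0.25,"dz":0,"roll":0},
    {"dx":-0.9,"dy":0.25,"dz":0,"roll":0},
    {"dx":-0.9,"dy":0.25,"dz":0,"roll":0},
    {"dx":-0.9,"dy":0.25,"dz":0,"roll":0},
    {"dx":-0.9,"dy":0.25,"dz":0,"roll":0},
    {"dx":-0.6,"dy":0.28,"dz":0,"roll":0},
    {"dx":0,"dy":0,"dz":0,"roll":0}
  ]
}}

```text
clock: 3.65
tool_pos: [613.6, -91.1, 244.5]
orientation: [0.612, 0.791, -0.0, -0.0]
wrist_force: [-0.5, 0.9, -0.3]
width: 0.552
grasp_force: 0.0
```

```bash
python3 -c "
from h import *
st()"
```

```text
3.65 stage xyz [-276.1  -17.8  244.5] head 104.54 w 0.55 F 1.0 0.2 -0.3 j [-0.27  0.25  1.33 -0.    1.57 -0.53]
```

Call:
{"method": "apply_moves", "body": {
  "series": [
    {"dx":0,"dy":0,"dz":0.9,"roll":0},
    {"dx":0,"dy":0,"dz":0.9,"roll":0},
    {"dx":0,"dy":0,"dz":0.9,"roll":0},
    {"dx":0,"dy":0,"dz":0.9,"roll":0},
    {"dx":0,"dy":0,"dz":0.9,"roll":0},
    {"dx":0,"dy":0,"dz":0.7,"roll":0},
    {"dx":0,"dy":0,"dz":0.5,"roll":0},
    {"dx":0,"dy":0,"dz":0,"roll":0}
  ]
}}

```text
clock: 4.65
tool_pos: [612.4, -89.3, 16.4]
orientation: [0.612, 0.791, -0.0, -0.001]
wrist_force: [0.2, -0.3, 1.2]
width: 0.549
grasp_force: 0.0
```

```bash
python3 -c "
from h import *
st(); c=snap('side'); cv2.imwrite('pics/s1.png',cv2.resize(c['img'][150:350,250:500,::-1],None,fx=3,fy=3,interpolation=cv2.INTER_CUBIC))"
```

```text
4.65 stage xyz [-274.   -17.1   16.4] head 104.56 w 0.55 F -0.4 -0.1 1.2 j [-0.27  0.41  1.59 -0.    1.14 -0.52]
```

View pics/s1.png

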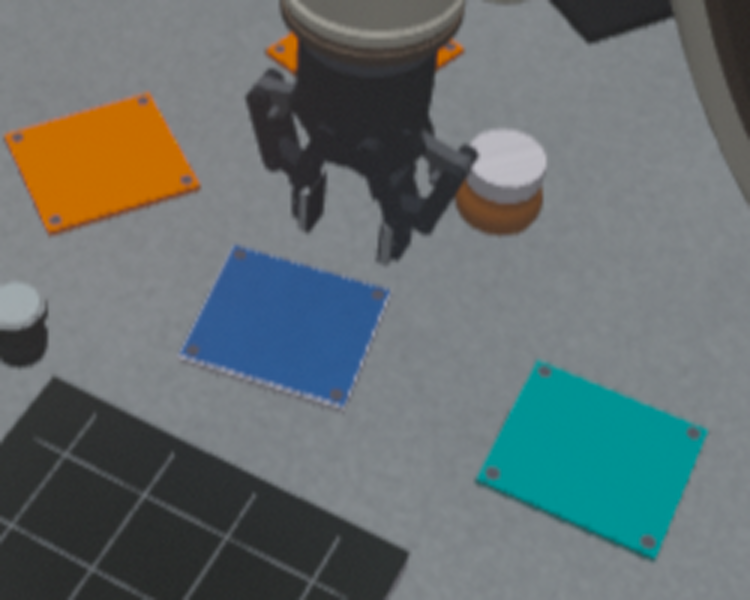

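The view shows the fingertips at crop (305,228) and (385,262), behind the blue plate (near edge from (235,248) to (388,290)). The jar at (505,170) is clear. I'll check tip height from the depth.

```bash
python3 -c "
from h import *
c=load('side'); w=S(cloud(c))
for (x,y) in [(305,228),(385,262)]:
    u,v=250+x//3,150+y//3
    print(w[v-8:v+4,u].round(0).tolist())
m=(w[...,2]<60)&(abs(w[...,0]+274)<25)&(abs(w[...,1]+17)<60)&(w[...,2]>3)
p=w[m];print(np.percentile(p,[1,5,50,95,99],axis=0).round(1))
"
```

```text
[[-262.0, -43.0, 34.0], [-262.0, -43.0, 31.0], [-263.0, -43.0, 28.0], [-263.0, -43.0, 25.0], [-265.0, -43.0, 20.0], [-264.0, -43.0, 18.0], [-263.0, -42.0, 17.0], [-264.0, -43.0, 13.0], [-263.0, -42.0, 11.0], [-264.0, -42.0, 8.0], [-268.0, -44.0, -1.0], [-266.0, -43.0, 0.0]]
[[-263.0, 11.0, 34.0], [-264.0, 11.0, 31.0], [-263.0, 11.0, 29.0], [-264.0, 11.0, 25.0], [-264.0, 12.0, 23.0], [-264.0, 12.0, 20.0], [-263.0, 12.0, 18.0], [-265.0, 12.0, 13.0], [-264.0, 12.0, 12.0], [-264.0, 12.0, 9.0], [-271.0, 10.0, -2.0], [-267.0, 12.0, -0.0]]
[[-284.7  -69.9    7.3]
 [-282.1  -62.2   11.7]
 [-267.   -39.9   43.2]
 [-261.5   25.4   59. ]
 [-260.8   36.2   59.8]]
```

Call:
{"method": "apply_moves", "body": {
  "series": [
    {"dx":0,"dy":0,"dz":0.11,"roll":0},
    {"dx":0.2,"dy":0,"dz":0,"roll":0},
    {"dx":0.2,"dy":0,"dz":0,"roll":0},
    {"dx":0.2,"dy":0,"dz":0,"roll":0},
    {"dx":0.2,"dy":0,"dz":0,"roll":0},
    {"dx":0.2,"dy":0,"dz":0,"roll":0},
    {"dx":0.2,"dy":0,"dz":0,"roll":0},
    {"dx":0.2,"dy":0,"dz":0,"roll":0},
    {"dx":0.2,"dy":0,"dz":0,"roll":0},
    {"dx":0.2,"dy":0,"dz":0,"roll":0},
    {"dx":0.15,"dy":0,"dz":0,"roll":0},
    {"dx":0,"dy":0,"dz":0,"roll":0}
  ]
}}

```text
clock: 6.2
tool_pos: [593.4, -13.7, 12.8]
orientation: [0.612, 0.791, -0.0, -0.0]
wrist_force: [0.0, -0.6, 0.2]
width: 0.548
grasp_force: 0.0
```

```bash
cat >> h.py <<'E'
def plate(view='side',lo=8,f=None):
    c=snap(view,f); w=S(cloud(c)); i=c['img'].astype(int); R,G,B=i[...,0],i[...,1],i[...,2]
    m=(B>R+50)&(B>G+30)&(abs(w[...,1])<110)&(w[...,0]>-300)&(w[...,0]<90)
    p=w[m]; print('blue',len(p),'xrange',np.percentile(p[:,0],[1,99]).round(1),'y',np.percentile(p[:,1],[1,99]).round(1),'z',np.percentile(p[:,2],[2,98]).round(1))
    r=cv2.minAreaRect(p[:,:2].astype(np.float32)); print('rect',np.round(r[0],1),np.round(r[1],1),round(r[2],1))
    q=p-p.mean(0); n=np.linalg.svd(q,full_matrices=False)[2][2]; n*=np.sign(n[2]); print('normal',n.round(3),'tilt',np.degrees(np.arctan2(n[0],n[2])).round(1))
E
python3 -c "
from h import *
st(); plate(); plate('top')"
```

```text
6.2 stage xyz [-196.1  -17.6   12.8] head 104.53 w 0.55 F -0.6 0.1 0.2 j [-0.15  0.37  1.66  0.    1.11 -0.41]
blue 2417 xrange [-183.5  -98. ] y [-71.2  24.3] z [13.1 18.1]
rect [-143.1  -23.7] [93.6 98.5] 0.3
normal [-0.003 -0.001  1.   ] tilt -0.2
blue 1282 xrange [-182.1 -107.3] y [-38.   24.1] z [13.  19.7]
rect [-150.5    5.2] [73.4 73.5] 64.8
normal [ 0.021 -0.045  0.999] tilt 1.2
```

Call:
{"method": "apply_moves", "body": {
  "series": [
    {"dx":-0.1,"dy":0.15,"dz":0,"roll":0},
    {"dx":0.1,"dy":0,"dz":0,"roll":0},
    {"dx":0.08,"dy":0,"dz":0,"roll":0},
    {"dx":0.06,"dy":0,"dz":0,"roll":0},
    {"dx":0,"dy":0,"dz":0,"roll":0}
  ]
}}

```text
clock: 6.92
tool_pos: [598.0, -7.4, 13.0]
orientation: [0.612, 0.791, -0.0, 0.0]
wrist_force: [1.4, -3.6, -2.0]
width: 0.551
grasp_force: 1.8
```

```bash
python3 -c "
from h import *
st(); plate()"
```

```text
6.92 stage xyz [-191.2  -23.7   13. ] head 104.51 w 0.55 F -3.8 -0.4 -2.0 j [-0.14  0.38  1.65 -0.    1.11 -0.39]
blue 2441 xrange [-179.4  -94. ] y [-71.1  24.6] z [13.3 18.2]
rect [-141.8  -23.5] [98.8 98.7] 89.5
normal [-0.001 -0.003  1.   ] tilt -0.0
```

Call:
{"method": "apply_moves", "body": {
  "series": [
    {"dx":0.08,"dy":0,"dz":0,"roll":0},
    {"dx":0.04,"dy":0,"dz":-0.06,"roll":0},
    {"dx":0.02,"dy":0,"dz":-0.1,"roll":0},
    {"dx":0.02,"dy":0,"dz":-0.1,"roll":0},
    {"dx":0.02,"dy":0,"dz":-0.1,"roll":0}
  ]
}}

```text
clock: 7.6
tool_pos: [597.9, -5.5, 28.8]
orientation: [0.613, 0.79, -0.002, 0.004]
wrist_force: [5.7, -47.8, 6.2]
width: 0.549
grasp_force: 24.3
```

```bash
python3 -c "
from h import *
st(); plate()"
```

```text
7.6 stage xyz [-189.3  -24.    28.8] head 104.45 w 0.55 F -47.7 6.5 6.2 j [-0.13  0.36  1.64 -0.01  1.14 -0.38]
blue 2718 xrange [-178.3  -93.5] y [-71.1  24.8] z [15.6 31.8]
rect [-146.6  -24.6] [101.1 109.5] 89.8
normal [ 0.168 -0.003  0.986] tilt 9.7
```

Call:
{"method": "apply_moves", "body": {
  "series": [
    {"dx":-0.02,"dy":0,"dz":-0.09,"roll":0},
    {"dx":0,"dy":0,"dz":-0.09,"roll":0},
    {"dx":0,"dy":0,"dz":-0.09,"roll":0},
    {"dx":0.04,"dy":0,"dz":-0.1,"roll":0},
    {"dx":0.04,"dy":0,"dz":-0.1,"roll":0},
    {"dx":0.05,"dy":0,"dz":-0.1,"roll":0}
  ]
}}

```text
clock: 8.4
tool_pos: [596.5, 0.5, 51.8]
orientation: [0.612, 0.79, -0.001, 0.003]
wrist_force: [2.4, -33.2, 12.0]
width: 0.546
grasp_force: 16.4
```

```bash
python3 -c "
from h import *
st(); plate()"
```

```text
8.4 stage xyz [-183.2  -24.2   51.8] head 104.46 w 0.55 F -32.8 6.0 12.0 j [-0.13  0.33  1.63 -0.01  1.18 -0.38]
blue 2941 xrange [-170.1  -93.2] y [-71.2  24.8] z [17.1 53.5]
rect [-132.1  -23.3] [80.5 98.5] 0.3
normal [0.434 0.    0.901] tilt 25.7
```

Call:
{"method": "apply_moves", "body": {
  "series": [
    {"dx":0.06,"dy":0,"dz":-0.09,"roll":0},
    {"dx":0.06,"dy":0,"dz":-0.09,"roll":0},
    {"dx":0.07,"dy":0,"dz":-0.09,"roll":0},
    {"dx":0.08,"dy":0,"dz":-0.09,"roll":0},
    {"dx":0.09,"dy":0,"dz":-0.09,"roll":0},
    {"dx":0.09,"dy":0,"dz":-0.09,"roll":0}
  ]
}}

```text
clock: 9.2
tool_pos: [591.7, 20.2, 73.3]
orientation: [0.612, 0.79, 0.0, 0.002]
wrist_force: [2.2, -6.3, 5.7]
width: 0.55
grasp_force: 3.3
```

```bash
python3 -c "
from h import *
st(); plate()"
```

```text
9.2 stage xyz [-162.9  -24.5   73.3] head 104.46 w 0.55 F -6.6 -0.6 5.7 j [-0.1   0.3   1.62 -0.    1.22 -0.35]
blue 2601 xrange [-147.  -97.] y [-71.8  23.3] z [11.5 69.9]
rect [-121.9  -24.2] [52.6 98.1] 0.1
normal [ 0.767 -0.002  0.642] tilt 50.1
```

Call:
{"method": "apply_moves", "body": {
  "series": [
    {"dx":0.1,"dy":0,"dz":-0.08,"roll":0},
    {"dx":0.11,"dy":0,"dz":-0.075,"roll":0},
    {"dx":0.11,"dy":0,"dz":-0.07,"roll":0},
    {"dx":0.12,"dy":0,"dz":-0.06,"roll":0},
    {"dx":0.12,"dy":0,"dz":-0.055,"roll":0},
    {"dx":0.12,"dy":0,"dz":-0.05,"roll":0}
  ]
}}

```text
clock: 10.0
tool_pos: [583.6, 48.1, 87.3]
orientation: [0.612, 0.791, -0.0, -0.0]
wrist_force: [0.1, -1.5, -0.1]
width: 0.547
grasp_force: 0.2
```

```bash
python3 -c "
from h import *
st(); plate()"
```

```text
10.0 stage xyz [-133.8  -23.6   87.3] head 104.51 w 0.55 F -1.5 0.2 -0.1 j [-0.05  0.27  1.62  0.    1.25 -0.3 ]
blue 1923 xrange [-116.9  -94.9] y [-70.3  23.3] z [16.3 83.5]
rect [-106.3  -23.8] [96.2 24.9] 89.6
normal [0.954 0.    0.299] tilt 72.6
```

Call:
{"method": "apply_moves", "body": {
  "series": [
    {"dx":0.12,"dy":0,"dz":-0.04,"roll":0},
    {"dx":0.12,"dy":0,"dz":-0.03,"roll":0},
    {"dx":0.12,"dy":0,"dz":-0.02,"roll":0},
    {"dx":0.12,"dy":0,"dz":0,"roll":0},
    {"dx":0.12,"dy":0,"dz":0,"roll":0},
    {"dx":0.12,"dy":0,"dz":0,"roll":0}
  ]
}}

```text
clock: 10.8
tool_pos: [576.5, 75.8, 90.9]
orientation: [0.612, 0.791, -0.0, 0.0]
wrist_force: [-0.2, -0.5, -0.0]
width: 0.552
grasp_force: 0.3
```

```bash
python3 -c "
from h import *
st(); plate()"
```

```text
10.8 stage xyz [-105.2  -23.8   90.9] head 104.5 w 0.55 F -0.4 0.3 -0.0 j [-0.    0.26  1.63 -0.    1.25 -0.25]Traceback (most recent call last):
  File "<string>", line 3, in <module>
    st(); plate()
          ~~~~~^^
  File "h.py", line 21, in plate
    p=w[m]; print('blue',len(p),'xrange',np.percentile(p[:,0],[1,99]).round(1),'y',np.percentile(p[:,1],[1,99]).round(1),'z',np.percentile(p[:,2],[2,98]).round(1))
                                         ~~~~~~~~~~~~~^^^^^^^^^^^^^^^
    return _quantile_unchecked(
        a, q, axis, out, overwrite_input, method, keepdims, weights)
    return _ureduce(a,
                    func=_quantile_ureduce_func,
    ...<5 lines>...
                    overwrite_input=overwrite_input,
                    method=method)
    r = func(a, **kwargs)
    result = _quantile(arr,
                       quantiles=q,
    ...<2 lines>...
                       out=out,
                       weights=wgt)
    slices_having_nans = np.isnan(arr[-1, ...])
                                  ~~~^^^^^^^^^
IndexError: index -1 is out of bounds for axis 0 with size 0
```

Blue is no longer visible to the side camera, so the plate is at or past vertical. I'll keep pushing.

Call:
{"method": "apply_moves", "body": {
  "series": [
    {"dx":0.12,"dy":0,"dz":0,"roll":0},
    {"dx":0.12,"dy":0,"dz":0,"roll":0},
    {"dx":0.12,"dy":0,"dz":0,"roll":0},
    {"dx":0.12,"dy":0,"dz":0,"roll":0},
    {"dx":0.12,"dy":0,"dz":0,"roll":0},
    {"dx":0.12,"dy":0,"dz":0,"roll":0},
    {"dx":0,"dy":0,"dz":0,"roll":0}
  ]
}}

```text
clock: 11.72
tool_pos: [569.3, 103.7, 90.9]
orientation: [0.612, 0.791, -0.0, 0.0]
wrist_force: [0.5, 0.2, -0.2]
width: 0.55
grasp_force: 0.0
```

```bash
python3 -c "
from h import *
st(); c=snap('side'); cv2.imwrite('pics/s2.png',cv2.resize(c['img'][200:450,180:430,::-1],None,fx=2.4,fy=2.4,interpolation=cv2.INTER_CUBIC))"
```

```text
11.72 stage xyz [-76.4 -23.8  90.9] head 104.52 w 0.55 F 0.1 -0.5 -0.2 j [ 0.05  0.26  1.63 -0.    1.25 -0.21]
```

View pics/s2.png

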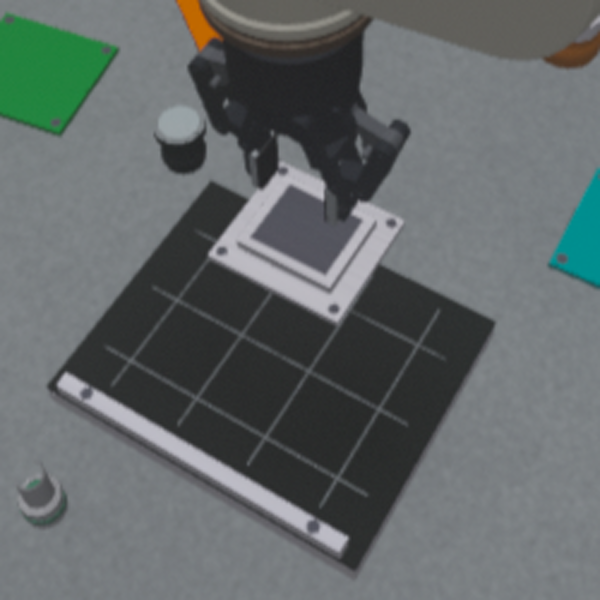

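The plate has flipped: the bare spigot side is up at crop (310,235), overhanging the front edge, and the bystanders have not moved. I'll back off, lower and measure.

Call:
{"method": "apply_moves", "body": {
  "series": [
    {"dx":-0.8,"dy":0,"dz":0,"roll":0},
    {"dx":-0.8,"dy":0,"dz":0,"roll":0},
    {"dx":-0.3,"dy":0,"dz":0.4,"roll":0},
    {"dx":0,"dy":0,"dz":0.5,"roll":0},
    {"dx":0,"dy":0,"dz":0.4,"roll":0},
    {"dx":0,"dy":0,"dz":0,"roll":0}
  ]
}}

```text
clock: 12.52
tool_pos: [587.5, 30.2, 37.3]
orientation: [0.612, 0.791, -0.001, -0.001]
wrist_force: [-0.2, -0.3, 0.1]
width: 0.552
grasp_force: 0.0
```

```bash
cat >> h.py <<'E'
def plate2():
    c=snap('side'); w=S(cloud(c)); i=c['img'].astype(int)
    m=(w[...,2]>23.5)&(w[...,2]<45)&(abs(w[...,1]+24)<62)&(w[...,0]>-125)&(w[...,0]<72)&(i.min(-1)>140)
    n,l,s,_=cv2.connectedComponentsWithStats(m.astype(np.uint8)); p=w[l==1+s[1:,4].argmax()]
    r=cv2.minAreaRect(p[:,:2].astype(np.float32)); print('plate2',len(p),np.round(r[0],1),np.round(r[1],1),round(r[2],1),'x',np.percentile(p[:,0],[.5,99.5]).round(1),'y',np.percentile(p[:,1],[.5,99.5]).round(1),'z',np.percentile(p[:,2],[2,50,98]).round(1))
E
python3 -c "
from h import *
st(); plate2()"
```

```text
12.53 stage xyz [-152.1  -23.    37.3] head 104.52 w 0.55 F -0.2 0.2 0.1 j [-0.08  0.33  1.65 -0.    1.16 -0.33]
plate2 1686 [-80.5 -24.2] [ 89.2 100.4] 0.3 x [-124.5  -36.6] y [-73.3  25.4] z [23.8 26.3 37.2]
```

Call:
{"method": "apply_moves", "body": {
  "series": [
    {"dx":0.2,"dy":0,"dz":0,"roll":0},
    {"dx":0.2,"dy":0,"dz":0,"roll":0},
    {"dx":0.2,"dy":0,"dz":0,"roll":0},
    {"dx":0.15,"dy":0,"dz":0,"roll":0},
    {"dx":0.15,"dy":0,"dz":0,"roll":0},
    {"dx":0.15,"dy":0,"dz":0,"roll":0},
    {"dx":0.15,"dy":0,"dz":0,"roll":0},
    {"dx":0.15,"dy":0,"dz":0,"roll":0},
    {"dx":0,"dy":0,"dz":0,"roll":0}
  ]
}}

```text
clock: 13.7
tool_pos: [574.6, 82.7, 38.8]
orientation: [0.612, 0.791, -0.0, -0.0]
wrist_force: [0.1, 0.1, -0.2]
width: 0.557
grasp_force: 0.0
```

```bash
python3 -c "
from h import *
st(); plate2()"
```

```text
13.7 stage xyz [-98.1 -23.7  38.8] head 104.52 w 0.56 F 0.0 -0.1 -0.2 j [ 0.01  0.31  1.67  0.    1.15 -0.24]
plate2 1723 [-56.4 -23.9] [ 90.5 100.4] 0.2 x [-100.8  -11.8] y [-73.5  25.3] z [23.8 26.3 37.3]
```

Works: the plate moved 24 mm, straight and flat. Another 50 mm.

Call:
{"method": "apply_moves", "body": {
  "series": [
    {"dx":0.15,"dy":0,"dz":0,"roll":0},
    {"dx":0.15,"dy":0,"dz":0,"roll":0},
    {"dx":0.15,"dy":0,"dz":0,"roll":0},
    {"dx":0.15,"dy":0,"dz":0,"roll":0},
    {"dx":0.15,"dy":0,"dz":0,"roll":0},
    {"dx":0.15,"dy":0,"dz":0,"roll":0},
    {"dx":0.15,"dy":0,"dz":0,"roll":0},
    {"dx":0.15,"dy":0,"dz":0,"roll":0},
    {"dx":0,"dy":0,"dz":0,"roll":0},
    {"dx":-0.3,"dy":0,"dz":0,"roll":0},
    {"dx":0,"dy":0,"dz":-0.9,"roll":0},
    {"dx":0,"dy":0,"dz":-0.9,"roll":0},
    {"dx":-0.9,"dy":0,"dz":-0.9,"roll":0},
    {"dx":-0.9,"dy":0,"dz":-0.9,"roll":0},
    {"dx":-0.9,"dy":0,"dz":0,"roll":0},
    {"dx":-0.9,"dy":0,"dz":0,"roll":0},
    {"dx":0,"dy":0,"dz":0,"roll":0}
  ]
}}

```text
clock: 15.88
tool_pos: [602.2, -25.4, 182.7]
orientation: [0.613, 0.79, -0.0, 0.0]
wrist_force: [-0.4, 0.7, 0.1]
width: 0.548
grasp_force: 0.0
```

```bash
python3 -c "
from h import *
st(); plate2(); snap('side','s3.png')"
```

```text
15.88 stage xyz [-209.7  -23.2  182.7] head 104.32 w 0.55 F 0.8 0.2 0.1 j [-0.17  0.24  1.46 -0.    1.44 -0.42]
plate2 2010 [ -8.3 -24.1] [ 90.  100.4] 0.2 x [-52.7  36.2] y [-73.3  25. ] z [23.7 26.2 37.4]
```

View pics/s3.png

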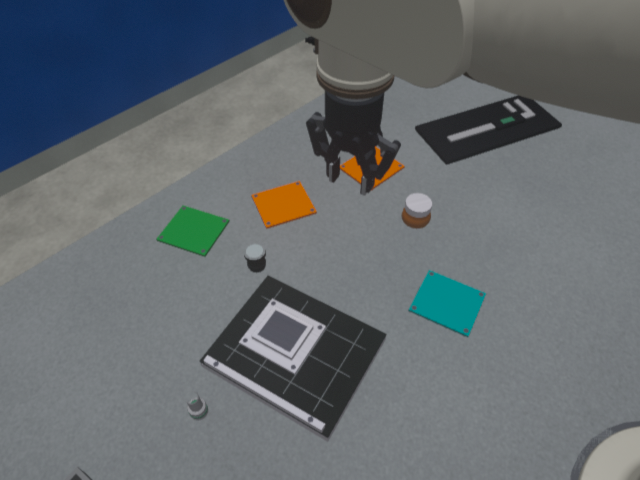

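The plate lies flat with its metal side up, wholly on the stage around (283,335). The loupe (256,257), gauge (197,405) and jar (417,210) are where they were, and the arm is clear.

```bash
python3 -c "
from plant import *
print(hand_in())"
```

```text
the job is handed in; nothing more can be done
None
```

The plate was flipped against the stage edge and pushed fully onto the stage, where it lies flat with bare metal up; the loupe, gauge and jar still stand where they were, and the job was handed in at about 16 s.

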